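# Index the dental cast on the model saw

### The arm

A 7-joint arm with a two-finger parallel gripper is mounted at the origin on the work surface. World frame = base frame: x ahead of the robot, y to its left, z up, the work surface at z = 0. Lengths are in mm, angles in rad, forces in N, time in s.
With the tool pointing down it reaches from about 425 to 875 mm from the base axis. Payload 8.4 kg.
Tool frame: the origin (TCP) lies between the finger pads; the fingertips stand 19 mm ahead of it and the grasp point (between the pads) is the TCP; z points along the fingers, y is the line along which they close (so a half turn about z gives the same grasp; the last joint's range is limited). The gripper opens to 85 mm and grips with 20 to 120 N. Pads are 22 mm wide; open, the fingers measure 114 mm over their backs; the gripper's body (76 mm by 85 mm) begins 54 mm behind the grasp point. The pads swing forward as they close: fully open they stand 13 mm farther back than shut.
Start: joints at [-1.356, 0.333, 0.04, 1.465, -0.013, 1.343, -0.059], TCP at [200.64, 618.23, 250.308] pointing down, gripper open.
Joint ranges: [-2.58, 2.58], [-0.38, 2.09], [-1.3, 1.39], [0.25, 2.4], [-1.5, 4.64], [0.08, 2.09], [-2.65, 2.65]. Speed limits (rad/s): [2.22, 2.22, 2.79, 2.79, 3.14, 3.14, 3.14].

### API

Orientations are given as a unit quaternion [w, x, y, z].
In Python, from bench import status, viewer, env gives the robot as it stands.
- The arm moves only by the tool play_rows, never from a script. Its argument "commands" is a list of rows, each an object of numbers: "x", "y", "z": the shift along the world's x, y, z in mm; "rx", "ry", "rz": the turn, a rotation vector about the world's x, y, z in degrees; "fingers": the finger opening in mm, from 0 to 85.4. A call has 1 to 12 rows; each row shifts and turns the commanded pose from where the row before left it; what a row does not reach is not made up. A row lasts 1/8 s, in which the tool goes at most 62.5 mm and 10.7 degrees, less where a joint would pass 70% of its speed; a pose out of reach is approached as far as the arm can. A call with a gripper value outside its range is refused whole. The fingers move at their own pace and stop on an object; "newtons" is the grip in N (left out, the last holds). Time passes only in rows, so rows that do not move let the fingers close. It gives the time, the measured TCP pose, the force, the opening and the grip force at its end, in the units of the state.
- status.state(): the state, without advancing time (a new reading comes with each control period).
- viewer.grab_frame(name): name is "side" or "top" or "wrist"; returns a dict with "img" (480x640x3 uint8, red, green, blue), "depth" (480x640 float32, mm along the optical axis (not along the pixel's ray), 0 where there is no reading), "K" (3x3 intrinsics, pixels), "extrinsics" (4x4, takes a point from world to camera coordinates). Camera axes: x right, y down, z forward; pixel columns grow to the right and rows downward; lengths in mm; the calibration is good to about 2 mm. The wrist camera is an equidistant fisheye: a pixel r from the principal point sees the ray r / f radians off the axis. A picture is of the moment at which its call begins.
- env.finish_job(): hands the job in; it is judged then, once.
The state is a dict: "time_s": time; "qpos": joint angles; "joint_vel": joint speeds; "tau": joint torques, N m; "tcp_pos": TCP position; "ee_rot": TCP orientation; "wrist_force": force on the tool from outside, world axes, zero at the start; "ft_torque": the same for the moment, N m; "gripper_width": finger opening in mm; "gripper_force": force on a finger pad.
Only numpy, scipy, OpenCV 4.12 (cv2) and the standard library are available. Lean on these libraries where they do the work, as an engineer would, in place of code of your own. Each camera call takes 0.05 s, during which the arm holds its last target. There are 200 camera calls.

### The job

Turn the star handwheel of the model saw until the pointer of the carriage stands level with the red tab on the scale, to about a millimetre, so that the plaster arch is set for its next cut; then leave the wheel alone. The screw has a left-hand thread. Leave everything else on the counter where it is.

Things in the scene. Friction and masses are not known exactly. Their poses are not given: they have to be found in the camera images.
- saw: Fixed model saw, off: white base 160 mm wide (its x), from y = 40 to 400 mm, column to y = 445; motor and disc over the carriage, 300 mm tall. Origin on the table straight below the handwheel's hub; z up; +y is the screw's axis, from the wheel along the base; +x points away from the robot, give or take 20 degrees. At y below 24 mm there is only the wheel. Bearing plate from y = 50 mm, 140 mm tall.
- hub (a point): Centre of the star handwheel, 110 mm above the table, hub 44 mm across and 36 mm long. The wheel stands upright in the saw's x-z plane and turns about the saw's y. No rim: five bare radial arms 72 degrees apart, steel rods 12 mm thick, each ending in a 22 mm ball centred 80 mm from the hub; four balls black, one yellow. Lowest point 19 mm above the table.
- yellow_knob (a point): Centre of the yellow ball at the end of one arm of the handwheel, 80 mm from the hub; the other four arms follow at 72 degree steps.
- screw (a joint): Turn of the screw (rad). Positive: top of the wheel goes along the saw's +x, clockwise seen from the wheel's end. LEFT-HAND thread, lead 20 mm a turn: positive drives the carriage away from the wheel (saw's +y), negative brings it nearer. Takes 0.25 N m (about 4 N at the arms), stays where left. Worn coupling: about 10 degrees of play in which the wheel turns and the screw does not.
- carriage: Aluminium carriage, 140 mm (x) by 100 mm (y), top 123 mm above the table, with a plaster arch clamped on it up to 155 mm. Origin under its middle, axes as the saw's. Slides along the saw's y, 45 mm either way from y = 220 mm; only the screw moves it.
- pointer (a point): Tip of the black pointer, 5 mm wide, that sticks out of the middle of the carriage on the saw's +x side, 91 mm above the table, over the aluminium scale bar (lines every 10 mm).
- red_tab: Red tab fixed on the scale bar: the mark to reach. 6 mm wide along the scale, 12 mm deep, 30 mm tall, its foot 60 mm above the table; origin under its centre, axes as the saw's. The pointer is level with it when both have the same y in the saw's frame; its tip then stops 2 mm short of the tab's face.
- blue_tab: Blue tab of the same size on the scale bar: a mark for a later cut, not the one wanted. At the start it and the red tab stand on opposite sides of the pointer, either way round.
- teeth_model: loose demonstration teeth model, red base 70 x 70 mm, 46 mm tall, origin under its centre
- plaster_cast: loose spare plaster cast, tan base 70 x 70 mm, 46 mm tall, origin under its centre
- impression_gun: loose white impression gun lying on its side, about 240 mm long, 34 mm tall, origin under its barrel
- mouse: loose black computer mouse, 110 x 62 x 36 mm, origin under its centre
- mixing_bowl: loose green mixing bowl, 124 mm across, 65 mm tall, origin under its centre
- disinfectant: loose white bottle with blue cap, 68 mm across, 170 mm tall, origin under its centre
- spatula: loose mixing spatula lying flat on the table

How it is judged (in metres and radians):
At the end, for the whole second after the job is handed in: The pointer's tip is within 1.5 mm of the red tab's middle, measured along the scale, and the carriage is at rest (y of pointer in the frame of red_tab between -0.0015 and 0.0015 m and linear speed of carriage below 0.002 m/s); the robot touches nothing.
It fails at once if a loose thing on the counter is shifted by more than 25 mm (distance of any of teeth_model, plaster_cast, impression_gun, mouse, mixing_bowl, disinfectant, spatula from where it was at the start of the episode above 0.025 m).
It also fails if it takes over 72 s, if anything falls off the work surface, if the arm or the gripper's body presses on something with over 40 N, if the wrist force passes 120 N, or if a joint passes its speed limit or range.

## Working session

There is one attempt and no reset: what is moved stays moved. The work goes in short steps, Python scripts to look and compute and a tool call to move; the robot and the scene stay as the last step left them, time stands still between calls to the robot, and variables do not carry over. Pictures are saved under pics/ and viewed, at most 10 in all, crops included, and the job is handed in when it is done.

Besides the shell and the picture viewer there is one more tool, called after "Call:" as name([rows], argument=value, ...), one row to a line, values as JSON. play_rows: Moves the arm, as the interface text tells. Its arguments: {"type":"object","properties":{"commands":{"type":"array"},"newtons":{"type":"number"}},"required":["commands"]}

```bash
ls; mkdir -p pics
python3 - <<'E'
from bench import status, viewer
import cv2, numpy as np
print(status.state())
for n in ("side","top"):
    f=viewer.grab_frame(n); cv2.imwrite(f"pics/{n}0.png",f["img"][:,:,::-1]); np.savez(f"pics/{n}0.npz",**f)
    print(n,f["K"].tolist(),np.round(f["extrinsics"],3).tolist())
E
```

```text
pics
{'time_s': 0.0, 'qpos': array([-1.35617101,  0.33390989,  0.03984892,  1.46628139, -0.01336532,
        1.34332453, -0.05852085]), 'joint_vel': array([-0.00024357,  0.00061364, -0.00144074, -0.00030444,  0.001124  ,
        0.0018045 , -0.00085349]), 'tau': array([-2.41116195e-04, -6.58538675e+01,  1.36503574e+00, -4.05584264e+01,
        1.65876659e-02,  1.22469873e-02,  1.68328404e-05]), 'tcp_pos': array([200.54191026, 617.82928012, 249.41662461]), 'ee_rot': array([-6.10170725e-05,  1.56272870e-01,  9.87713573e-01, -8.26725055e-04]), 'wrist_force': array([0.25783899, 0.6993817 , 0.0730164 ]), 'ft_torque': array([-0.04258571, -0.04138003, -0.02256803]), 'gripper_force': 0.0, 'gripper_width': 85.38741556766117}
side [[553.8310556772504, 0.0, 312.2120315383696], [0.0, 553.8310556772504, 240.00489212648225], [0.0, 0.0, 1.0]] [[0.743, -0.669, 0.009, -439.728], [-0.501, -0.565, -0.655, 357.165], [0.444, 0.482, -0.755, 1160.063], [0.0, 0.0, 0.0, 1.0]]
top [[545.3625096654082, 0.0, 317.3647993131435], [0.0, 545.3625096654082, 243.37093088407806], [0.0, 0.0, 1.0]] [[0.004, -1.0, 0.009, -68.889], [-0.992, -0.005, -0.126, 550.067], [0.126, -0.008, -0.992, 1576.812], [0.0, 0.0, 0.0, 1.0]]
```

View pics/side0.png

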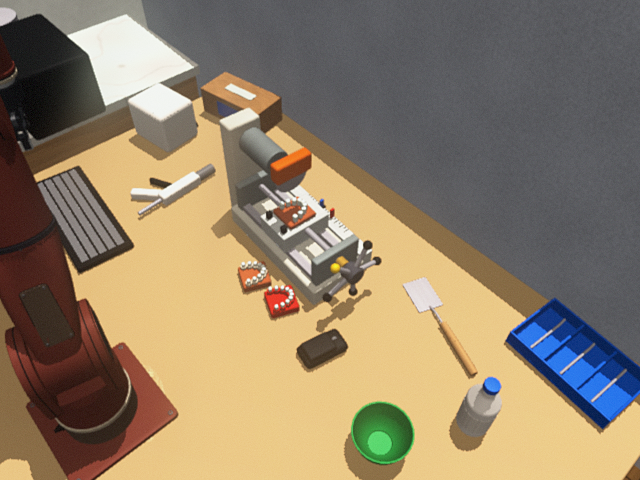

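View pics/top0.png

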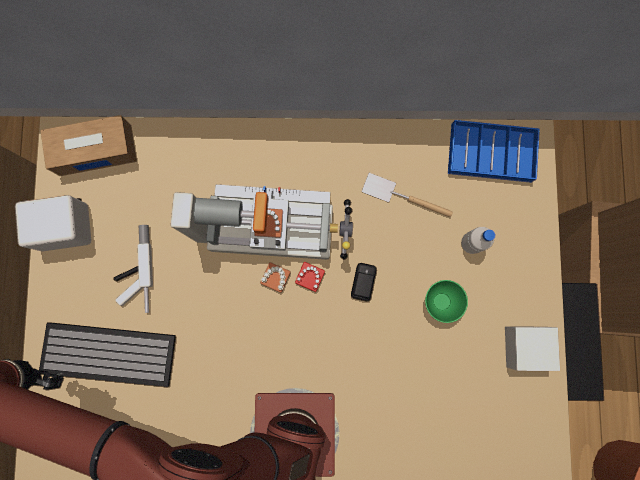

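```bash
cat > h.py <<'E'
import numpy as np, cv2
def load(n):return dict(np.load(f"pics/{n}.npz"))
def w(f,u,v,d=None):
    K=f["K"];E=f["extrinsics"]; d=f["depth"][int(round(v)),int(round(u))] if d is None else d
    return E[:3,:3].T@(np.array([(u-K[0,2])/K[0,0]*d,(v-K[1,2])/K[1,1]*d,d])-E[:3,3])
def atz(f,u,v,z):
    a=w(f,u,v,0.);b=w(f,u,v,1000.);return a+(b-a)*(z-a[2])/(b[2]-a[2])
def proj(f,p):
    K=f["K"];E=f["extrinsics"];c=E[:3,:3]@np.array(p)+E[:3,3];q=K@c;return q[:2]/q[2]
E
python3 - <<'E'
from h import *
s=load("side0");t=load("top0")
a=cv2.resize(s["img"][185:305,280:390,::-1],None,fx=5,fy=5,interpolation=cv2.INTER_CUBIC)[:600,:]
b=cv2.resize(t["img"][180:265,205:365,::-1],None,fx=5,fy=5,interpolation=cv2.INTER_CUBIC)
cv2.imwrite("pics/ca.png",a);cv2.imwrite("pics/cb.png",b)
for n,f in(("s",s),("t",t)):
    h=cv2.cvtColor(f["img"],cv2.COLOR_RGB2HSV)
    for c,lo,hi in(("yel",(22,150,100),(32,255,255)),("red",(0,150,80),(8,255,255)),("blue",(110,120,50),(130,255,255)),("grn",(55,150,60),(75,255,255))):
        m=cv2.inRange(h,lo,hi);k,_,st,ce=cv2.connectedComponentsWithStats(m)
        print(n,c,[(np.round(ce[i],1).tolist(),int(st[i,4]),np.round(w(f,*ce[i])).tolist()) for i in range(1,k) if st[i,4]>4 and 180<ce[i][0]<420 and 150<ce[i][1]<320])
E
```

```text
s yel [([334.9, 266.9], 63, [525.0, -144.0, 179.0])]
s red [([296.5, 206.4], 8, [610.0, 80.0, 137.0]), ([295.4, 210.4], 5, [601.0, 73.0, 133.0]), ([331.8, 212.0], 24, [701.0, 46.0, 80.0]), ([287.7, 218.0], 76, [567.0, 63.0, 138.0]), ([302.6, 220.0], 5, [591.0, 35.0, 137.0]), ([289.1, 286.3], 16, [492.0, -26.0, 19.0]), ([280.1, 302.4], 609, [445.0, -48.0, 19.0])]
s blue [([321.0, 200.2], 6, [702.0, 90.0, 89.0])]
s grn []
t yel [([345.8, 244.9], 36, [528.0, -142.0, 179.0])]
t red [([278.8, 188.4], 5, [703.0, 46.0, 89.0]), ([267.9, 229.8], 13, [575.0, 72.0, 136.0]), ([268.2, 234.8], 5, [561.0, 71.0, 135.0]), ([271.4, 264.3], 10, [489.0, 69.0, 20.0]), ([309.5, 277.6], 390, [450.0, -44.0, 25.0])]
t blue []
t grn []
```

View pics/ca.png

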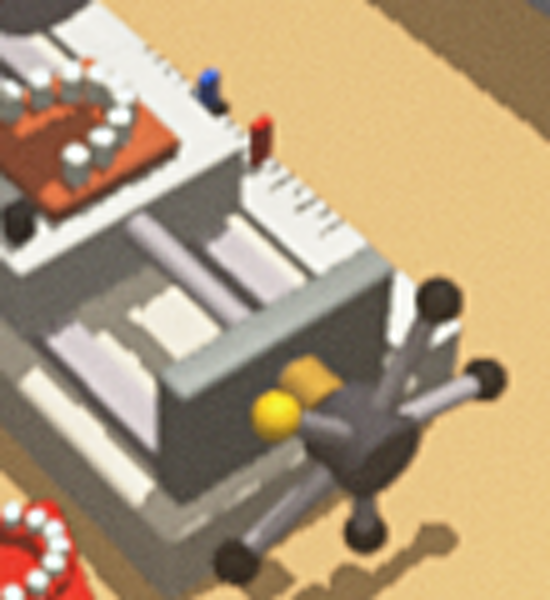

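View pics/cb.png

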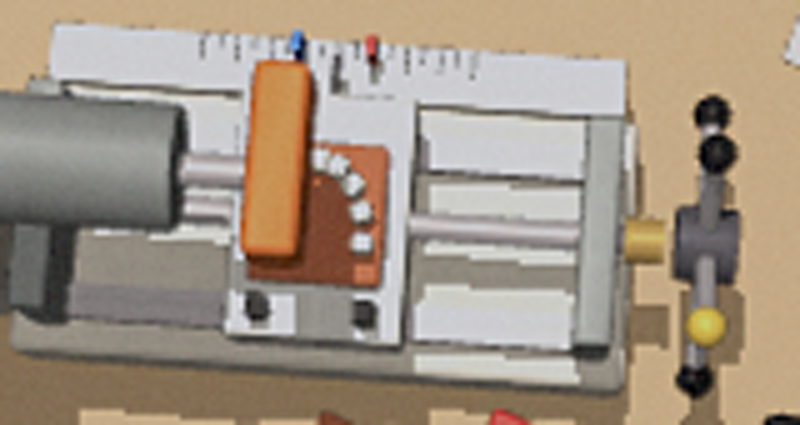

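Run:
```python
from h import *
from scipy.optimize import least_squares
s=load("side0");t=load("top0")
S=lambda c:(280+(c[0]+.5)/5-.5,185+(c[1]+.5)/5-.5); T=lambda c:(205+(c[0]+.5)/5-.5,180+(c[1]+.5)/5-.5)
# k: index of arm from yellow going clockwise (towards +x)
obs=[(s,0,S((277,415))),(s,1,S((438,300))),(s,2,S((487,379))),(s,3,S((366,530))),(s,4,S((237,560))),
     (t,0,T((705,325))),(t,1,T((717,152))),(t,2,T((712,110))),(t,4,T((693,380)))]
def ball(p,k):
    x,y,yaw,th=p;a=th-k*np.radians(72);r=80*np.cos(a)
    return [x+r*np.cos(yaw),y+r*np.sin(yaw),110+80*np.sin(a)]
f=lambda p:np.concatenate([proj(c,ball(p,k))-o for c,k,o in obs])
r=least_squares(f,[580,-140,0,2.27]);print(r.x,np.degrees(r.x[2:]),np.abs(r.fun).max())
print([np.round(ball(r.x,k)).tolist() for k in range(5)])
yw=r.x[2]
# scale bar front/back edge yaw
for z,a,b in((88,(55,25),(625,62)),(140,(588,118),(575,352))):
    A,B=atz(t,*T(a),z),atz(t,*T(b),z);print(np.round(A),np.round(B))
A,B=atz(t,*T((55,25)),60),atz(t,*T((625,62)),60);yb=np.arctan2(-(A-B)[0],(A-B)[1]);print("yaw bar",np.degrees(yb))
for yaw in(yw,yb):
    d=np.array([-np.sin(yaw),np.cos(yaw),0])
    print("y red/blue/pointer",[round(float(d@(atz(t,*T(c),z)-[r.x[0],r.x[1],0])),1) for c,z in(((373,48),85),((297,44),85),((338,75),91))], [round(float(d@(atz(s,*S(c),z)-[r.x[0],r.x[1],0])),1) for c,z in(((262,122),90),((209,76),90),((222,106),91))])
```

```text
[ 5.83879622e+02 -1.44472673e+02 -6.86553964e-02  2.31224565e+00] [ -3.93366445 132.48191691] 0.7757750677837976
[[530.0, -141.0, 169.0], [623.0, -147.0, 180.0], [662.0, -150.0, 94.0], [593.0, -145.0, 31.0], [511.0, -139.0, 77.0]]
[714. 229.  88.] [ 694. -101.   88.]
[650. -79. 140.] [519. -72. 140.]
yaw bar -3.470578944917036
y red/blue/pointer [197.1, 241.2, 215.5] [198.8, 241.5, 219.6]
y red/blue/pointer [196.3, 240.4, 214.8] [197.9, 240.7, 218.8]
```

Call:
play_rows([
  {"x":24,"y":-42,"z":9,"rz":1.4,"fingers":0},
  {"x":24,"y":-42,"z":9,"rz":1.4},
  {"x":24,"y":-42,"z":9,"rz":1.4},
  {"x":24,"y":-42,"z":9,"rz":1.4},
  {"x":24,"y":-42,"z":9,"rz":1.4},
  {"x":24,"y":-42,"z":9,"rz":1.4},
  {"x":24,"y":-42,"z":9,"rz":1.4},
  {"x":24,"y":-42,"z":9,"rz":1.4},
  {"x":24,"y":-42,"z":9,"rz":1.4},
  {"x":24,"y":-42,"z":9,"rz":1.4},
  {"y":-40},
  {"y":-40},
])

```text
invalid input
```

Call:
play_rows([
  {"y":-45},
  {"y":-45},
  {"y":-45},
  {"y":-45},
  {"y":-45},
  {"y":-45},
  {"x":40},
  {"x":40},
  {"x":40},
  {"x":40},
  {"x":40},
  {"x":20},
])

```text
invalid input
```

Call:
play_rows([
  {"x":24,"y":-42,"z":9,"rx":0,"ry":0,"rz":1.4,"fingers":0},
])

```text
time_s: 0.22
tcp_pos: [221.7, 577.3, 257.3]
ee_rot: [-0.001, 0.141, 0.99, -0.001]
wrist_force: [0.8, -0.6, 0.7]
gripper_width: 69.9
gripper_force: 0.0
```

Call:
play_rows([
  {"x":24,"y":-42,"z":9,"rx":0,"ry":0,"rz":1.4,"fingers":0},
  {"x":24,"y":-42,"z":9,"rx":0,"ry":0,"rz":1.4,"fingers":0},
  {"x":24,"y":-42,"z":9,"rx":0,"ry":0,"rz":1.4,"fingers":0},
  {"x":24,"y":-42,"z":9,"rx":0,"ry":0,"rz":1.4,"fingers":0},
  {"x":24,"y":-42,"z":9,"rx":0,"ry":0,"rz":1.4,"fingers":0},
  {"x":24,"y":-42,"z":9,"rx":0,"ry":0,"rz":1.4,"fingers":0},
  {"x":24,"y":-42,"z":9,"rx":0,"ry":0,"rz":1.4,"fingers":0},
  {"x":24,"y":-42,"z":9,"rx":0,"ry":0,"rz":1.4,"fingers":0},
  {"x":24,"y":-42,"z":9,"rx":0,"ry":0,"rz":1.4,"fingers":0},
  {"x":0,"y":-50,"z":0,"rx":0,"ry":0,"rz":0,"fingers":0},
  {"x":0,"y":-50,"z":0,"rx":0,"ry":0,"rz":0,"fingers":0},
  {"x":0,"y":-50,"z":0,"rx":0,"ry":0,"rz":0,"fingers":0},
])

```text
time_s: 1.72
tcp_pos: [440.3, 46.5, 340.0]
ee_rot: [-0.0, 0.035, 0.999, 0.0]
wrist_force: [0.1, 0.2, -0.2]
gripper_width: 0.2
gripper_force: 0.0
```

Call:
play_rows([
  {"x":0,"y":-50,"z":0,"rx":0,"ry":0,"rz":0,"fingers":0},
  {"x":0,"y":-50,"z":0,"rx":0,"ry":0,"rz":0,"fingers":0},
  {"x":0,"y":-50,"z":0,"rx":0,"ry":0,"rz":0,"fingers":0},
  {"x":0,"y":-50,"z":0,"rx":0,"ry":0,"rz":0,"fingers":0},
  {"x":40,"y":0,"z":0,"rx":0,"ry":0,"rz":0,"fingers":0},
  {"x":40,"y":0,"z":0,"rx":0,"ry":0,"rz":0,"fingers":0},
  {"x":40,"y":0,"z":0,"rx":0,"ry":0,"rz":0,"fingers":0},
  {"x":40,"y":0,"z":0,"rx":0,"ry":0,"rz":0,"fingers":0},
  {"x":40,"y":0,"z":0,"rx":0,"ry":0,"rz":0,"fingers":0},
  {"x":20,"y":0,"z":0,"rx":0,"ry":0,"rz":0,"fingers":0},
  {"x":0,"y":0,"z":0,"rx":0,"ry":0,"rz":0,"fingers":0},
])

```text
time_s: 3.1
tcp_pos: [661.3, -151.5, 338.8]
ee_rot: [-0.001, 0.034, 0.999, -0.001]
wrist_force: [-0.4, -0.2, -1.1]
gripper_width: -0.1
gripper_force: 0.0
```

Run:
```python
from bench import status, viewer
import cv2, numpy as np
f=viewer.grab_frame("wrist"); cv2.imwrite("pics/w1.png",f["img"][:,:,::-1]); np.savez("pics/w1.npz",**f)
print(f["K"].tolist(),np.round(f["extrinsics"],3).tolist());s=status.state();print(s["tcp_pos"],s["time_s"])
```

```text
[[371.64829954431775, 0.0, 318.1285145649371], [0.0, 371.64829954431775, 240.30204944262834], [0.0, 0.0, 1.0]] [[0.068, 0.998, -0.002, 105.433], [0.961, -0.065, 0.27, -704.498], [0.27, -0.02, -0.963, 281.905], [0.0, 0.0, 0.0, 1.0]]
[ 660.3816823  -152.10947488  339.48662103] 3.15
```

View pics/w1.png

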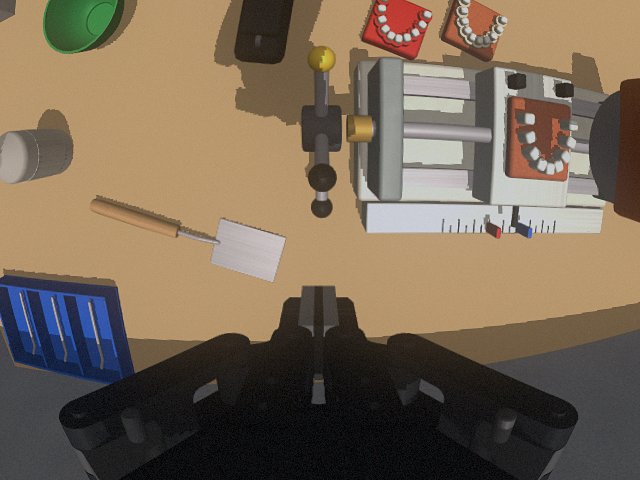

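```bash
cat >> h.py <<'E'
HUB=np.array([583.9,-144.5,110.]);YAW=np.radians(-3.7)
def fish(f,u,v,z):
    K=f["K"];E=f["extrinsics"];a=np.array([(u-K[0,2])/K[0,0],(v-K[1,2])/K[1,1]]);r=np.hypot(*a)
    d=E[:3,:3].T@np.r_[a/r*np.sin(r),np.cos(r)];c=-E[:3,:3].T@E[:3,3];return c+d*(z-c[2])/d[2]
def saw(p):
    q=p-HUB;c,s=np.cos(YAW),np.sin(YAW);return np.round([c*q[0]+s*q[1],-s*q[0]+c*q[1],p[2]],1)
E
python3 - <<'E'
from h import *
f=load("w1");print("cam",-f["extrinsics"][:3,:3].T@f["extrinsics"][:3,3])
c=cv2.resize(f["img"][175:250,410:590,::-1],None,fx=4,fy=4,interpolation=cv2.INTER_CUBIC);cv2.imwrite("pics/c1.png",c)
for n,u,v,z in(("hub top",322,128,132),("yel",321,59,169),("blk60",322,177,180),("blk-11",321,208,94),("red",492,224,90),("blue",521,223,90),("ptr",515,212,91),("barL",368,234,80),("barR",602,234,80)):
    print(n,saw(fish(f,u,v,z)))
E
```

```text
cam [ 593.44529564 -145.63529405  462.07806633]
hub top [  0.3   2.4 132. ]
yel [-54.1   1.5 169. ]
blk60 [ 38.9   1.9 180. ]
blk-11 [79.2  1.5 94. ]
red [ 96.  191.3  90. ]
blue [ 94.4 229.9  90. ]
ptr [ 81.6 219.4  91. ]
barL [110.1  51.8  80. ]
barR [109.5 375.8  80. ]
```

View pics/c1.png

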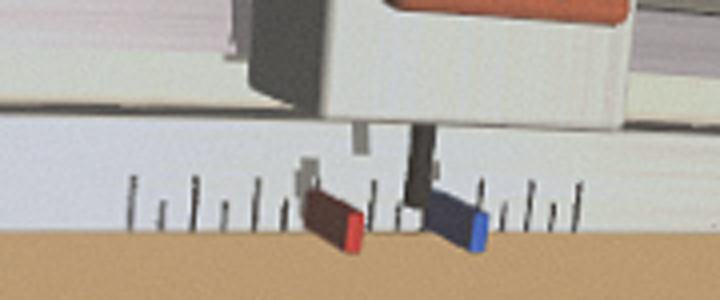

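Run:
```python
from h import *
f=load("w1")
for n,u,v,z in(("red",410+354/4,175+232/4,90),("blue",410+480/4,175+232/4,90),("ptr",410+415/4,175+203/4,91),("ptr root",410+422/4,175+130/4,91),("barL",368,234,60),("barR",602,234,60)):
    print(n,saw(fish(f,u,v,z)))
```

```text
red [106.3 201.   90. ]
blue [106.1 244.6  90. ]
ptr [ 97.5 219.8  91. ]
ptr root [ 76.5 219.4  91. ]
barL [115.4  54.6  60. ]
barR [114.7 395.5  60. ]
```

Call:
play_rows([
  {"x":0,"y":0.5,"z":-40,"rx":0,"ry":0,"rz":0,"fingers":0},
  {"x":0,"y":0.5,"z":-40,"rx":0,"ry":0,"rz":0,"fingers":0},
  {"x":0,"y":0.5,"z":-40,"rx":0,"ry":0,"rz":0,"fingers":0},
  {"x":0,"y":0.5,"z":-35,"rx":0,"ry":0,"rz":0,"fingers":0},
  {"x":-10,"y":0.6,"z":0,"rx":0,"ry":0,"rz":0,"fingers":0},
  {"x":-10,"y":0.6,"z":0,"rx":0,"ry":0,"rz":0,"fingers":0},
  {"x":-10,"y":0.6,"z":0,"rx":0,"ry":0,"rz":0,"fingers":0},
])

```text
time_s: 4.03
tcp_pos: [631.9, -148.4, 188.4]
ee_rot: [0.003, 0.035, 0.999, -0.0]
wrist_force: [5.5, 0.2, 5.0]
gripper_width: -0.1
gripper_force: 3.1
```

Call:
play_rows([
  {"x":-10,"y":0.6,"z":0,"rx":0,"ry":0,"rz":0,"fingers":0},
  {"x":-10,"y":0.6,"z":0,"rx":0,"ry":0,"rz":0,"fingers":0},
  {"x":-10,"y":0.6,"z":0,"rx":0,"ry":0,"rz":0,"fingers":0},
  {"x":-10,"y":0.6,"z":0,"rx":0,"ry":0,"rz":0,"fingers":0},
  {"x":-10,"y":0.6,"z":0,"rx":0,"ry":0,"rz":0,"fingers":0},
  {"x":-10,"y":0.6,"z":0,"rx":0,"ry":0,"rz":0,"fingers":0},
  {"x":-10,"y":0.6,"z":0,"rx":0,"ry":0,"rz":0,"fingers":0},
  {"x":-9,"y":0.6,"z":0,"rx":0,"ry":0,"rz":0,"fingers":0},
  {"x":0,"y":0,"z":0,"rx":0,"ry":0,"rz":0,"fingers":0},
])

```text
time_s: 5.15
tcp_pos: [550.5, -143.1, 184.9]
ee_rot: [-0.001, 0.035, 0.999, 0.0]
wrist_force: [1.0, -0.7, -0.2]
gripper_width: 0.0
gripper_force: 0.6
```

Run:
```python
from bench import status, viewer
import cv2, numpy as np
f=viewer.grab_frame("wrist"); cv2.imwrite("pics/w2.png",f["img"][:,:,::-1]); np.savez("pics/w2.npz",**f)
s=status.state();print(s["tcp_pos"],s["time_s"],s["wrist_force"])
```

```text
[ 550.5651994  -143.09723636  184.89611754] 5.2 [-0.12339316 -0.60937379 -0.75572942]
```

View pics/w2.png

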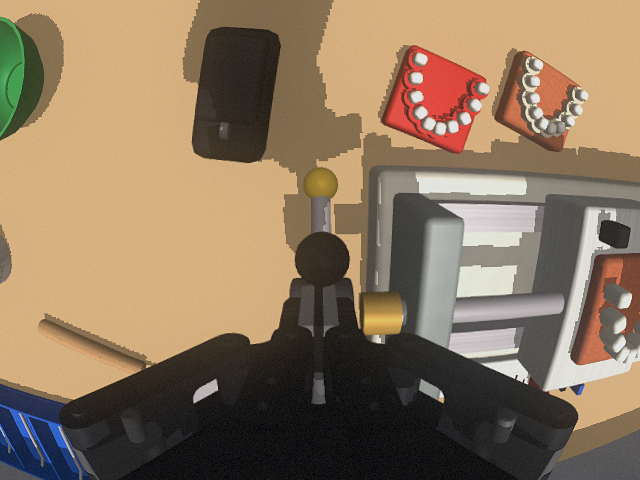

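Call:
play_rows([
  {"x":2,"y":0,"z":22,"rx":0,"ry":0,"rz":0,"fingers":0},
  {"x":2,"y":0,"z":26,"rx":0,"ry":0,"rz":0,"fingers":0},
  {"x":35,"y":-2.4,"z":0,"rx":0,"ry":0,"rz":0,"fingers":0},
  {"x":35,"y":-2.3,"z":0,"rx":0,"ry":0,"rz":0,"fingers":0},
  {"x":35,"y":-2.3,"z":0,"rx":0,"ry":0,"rz":0,"fingers":0},
  {"x":0,"y":0,"z":-22,"rx":0,"ry":0,"rz":0,"fingers":0},
  {"x":0,"y":0,"z":-26,"rx":0,"ry":0,"rz":0,"fingers":0},
  {"x":0,"y":0,"z":0,"rx":0,"ry":0,"rz":0,"fingers":0},
])

```text
time_s: 6.2
tcp_pos: [658.9, -149.7, 182.8]
ee_rot: [-0.003, 0.035, 0.999, 0.0]
wrist_force: [0.8, -0.7, 0.6]
gripper_width: -0.2
gripper_force: 0.0
```

Call:
play_rows([
  {"x":-12,"y":0.8,"z":0,"rx":0,"ry":0,"rz":0,"fingers":0},
  {"x":-12,"y":0.8,"z":0,"rx":0,"ry":0,"rz":0,"fingers":0},
  {"x":-12,"y":0.8,"z":0,"rx":0,"ry":0,"rz":0,"fingers":0},
  {"x":-12,"y":0.8,"z":0,"rx":0,"ry":0,"rz":0,"fingers":0},
  {"x":-12,"y":0.8,"z":0,"rx":0,"ry":0,"rz":0,"fingers":0},
  {"x":-12,"y":0.8,"z":0,"rx":0,"ry":0,"rz":0,"fingers":0},
  {"x":-12,"y":0.8,"z":0,"rx":0,"ry":0,"rz":0,"fingers":0},
  {"x":-12,"y":0.8,"z":0,"rx":0,"ry":0,"rz":0,"fingers":0},
  {"x":-13,"y":0.6,"z":0,"rx":0,"ry":0,"rz":0,"fingers":0},
  {"x":0,"y":0,"z":0,"rx":0,"ry":0,"rz":0,"fingers":0},
])

```text
time_s: 7.45
tcp_pos: [550.0, -143.2, 184.9]
ee_rot: [-0.001, 0.035, 0.999, 0.0]
wrist_force: [0.5, -0.0, 0.1]
gripper_width: 0.0
gripper_force: 0.0
```

Call:
play_rows([
  {"x":2,"y":0,"z":22,"rx":0,"ry":0,"rz":0,"fingers":0},
  {"x":2,"y":0,"z":26,"rx":0,"ry":0,"rz":0,"fingers":0},
  {"x":35,"y":-2.4,"z":0,"rx":0,"ry":0,"rz":0,"fingers":0},
  {"x":35,"y":-2.3,"z":0,"rx":0,"ry":0,"rz":0,"fingers":0},
  {"x":35,"y":-2.3,"z":0,"rx":0,"ry":0,"rz":0,"fingers":0},
  {"x":0,"y":0,"z":-22,"rx":0,"ry":0,"rz":0,"fingers":0},
  {"x":0,"y":0,"z":-26,"rx":0,"ry":0,"rz":0,"fingers":0},
  {"x":0,"y":0,"z":0,"rx":0,"ry":0,"rz":0,"fingers":0},
])

```text
time_s: 8.45
tcp_pos: [658.9, -149.6, 182.7]
ee_rot: [-0.003, 0.035, 0.999, 0.0]
wrist_force: [0.1, -0.5, -0.6]
gripper_width: -0.2
gripper_force: 0.0
```

Call:
play_rows([
  {"x":-12,"y":0.8,"z":0,"rx":0,"ry":0,"rz":0,"fingers":0},
  {"x":-12,"y":0.8,"z":0,"rx":0,"ry":0,"rz":0,"fingers":0},
  {"x":-12,"y":0.8,"z":0,"rx":0,"ry":0,"rz":0,"fingers":0},
  {"x":-12,"y":0.8,"z":0,"rx":0,"ry":0,"rz":0,"fingers":0},
  {"x":-12,"y":0.8,"z":0,"rx":0,"ry":0,"rz":0,"fingers":0},
  {"x":-12,"y":0.8,"z":0,"rx":0,"ry":0,"rz":0,"fingers":0},
  {"x":-12,"y":0.8,"z":0,"rx":0,"ry":0,"rz":0,"fingers":0},
  {"x":-12,"y":0.8,"z":0,"rx":0,"ry":0,"rz":0,"fingers":0},
  {"x":-13,"y":0.6,"z":0,"rx":0,"ry":0,"rz":0,"fingers":0},
  {"x":0,"y":0,"z":0,"rx":0,"ry":0,"rz":0,"fingers":0},
])

```text
time_s: 9.7
tcp_pos: [550.1, -143.2, 184.9]
ee_rot: [-0.001, 0.035, 0.999, 0.0]
wrist_force: [0.6, 0.2, 0.7]
gripper_width: 0.1
gripper_force: 0.0
```

Call:
play_rows([
  {"x":2,"y":0,"z":22,"rx":0,"ry":0,"rz":0,"fingers":0},
  {"x":2,"y":0,"z":26,"rx":0,"ry":0,"rz":0,"fingers":0},
  {"x":35,"y":-2.4,"z":0,"rx":0,"ry":0,"rz":0,"fingers":0},
  {"x":35,"y":-2.3,"z":0,"rx":0,"ry":0,"rz":0,"fingers":0},
  {"x":35,"y":-2.3,"z":0,"rx":0,"ry":0,"rz":0,"fingers":0},
  {"x":0,"y":0,"z":-22,"rx":0,"ry":0,"rz":0,"fingers":0},
  {"x":0,"y":0,"z":-26,"rx":0,"ry":0,"rz":0,"fingers":0},
  {"x":0,"y":0,"z":0,"rx":0,"ry":0,"rz":0,"fingers":0},
])

```text
time_s: 10.7
tcp_pos: [658.9, -149.7, 182.7]
ee_rot: [-0.003, 0.035, 0.999, 0.0]
wrist_force: [-0.3, -0.4, 0.9]
gripper_width: 0.3
gripper_force: 0.0
```

Call:
play_rows([
  {"x":-12,"y":0.8,"z":0,"rx":0,"ry":0,"rz":0,"fingers":0},
  {"x":-12,"y":0.8,"z":0,"rx":0,"ry":0,"rz":0,"fingers":0},
  {"x":-12,"y":0.8,"z":0,"rx":0,"ry":0,"rz":0,"fingers":0},
  {"x":-12,"y":0.8,"z":0,"rx":0,"ry":0,"rz":0,"fingers":0},
  {"x":-12,"y":0.8,"z":0,"rx":0,"ry":0,"rz":0,"fingers":0},
  {"x":-12,"y":0.8,"z":0,"rx":0,"ry":0,"rz":0,"fingers":0},
  {"x":-12,"y":0.8,"z":0,"rx":0,"ry":0,"rz":0,"fingers":0},
  {"x":-12,"y":0.8,"z":0,"rx":0,"ry":0,"rz":0,"fingers":0},
  {"x":-13,"y":0.6,"z":0,"rx":0,"ry":0,"rz":0,"fingers":0},
  {"x":0,"y":0,"z":0,"rx":0,"ry":0,"rz":0,"fingers":0},
])

```text
time_s: 11.95
tcp_pos: [550.1, -143.2, 184.9]
ee_rot: [-0.001, 0.035, 0.999, 0.0]
wrist_force: [-0.7, 0.5, -0.1]
gripper_width: 0.2
gripper_force: 0.0
```

Call:
play_rows([
  {"x":2,"y":0,"z":22,"rx":0,"ry":0,"rz":0,"fingers":0},
  {"x":2,"y":0,"z":26,"rx":0,"ry":0,"rz":0,"fingers":0},
  {"x":35,"y":-2.4,"z":30,"rx":0,"ry":0,"rz":0,"fingers":0},
  {"x":35,"y":-2.3,"z":40,"rx":0,"ry":0,"rz":0,"fingers":0},
  {"x":35,"y":-2.3,"z":40,"rx":0,"ry":0,"rz":0,"fingers":0},
  {"x":0,"y":0,"z":0,"rx":0,"ry":0,"rz":0,"fingers":0},
  {"x":0,"y":0,"z":0,"rx":0,"ry":0,"rz":0,"fingers":0},
])

```text
time_s: 12.82
tcp_pos: [659.7, -150.6, 342.0]
ee_rot: [-0.001, 0.035, 0.999, -0.0]
wrist_force: [-0.6, -0.1, -1.9]
gripper_width: 0.3
gripper_force: 0.0
```

```bash
cat > look.py <<'E'
import sys
from bench import status, viewer
from h import *
n=sys.argv[1]
f=viewer.grab_frame("wrist"); np.savez(f"pics/{n}.npz",**f)
a=cv2.resize(f["img"][175:250,410:590,::-1],None,fx=4,fy=4,interpolation=cv2.INTER_CUBIC)
b=f["img"][20:240,230:590,::-1]; b=cv2.resize(b,(720,300),interpolation=cv2.INTER_AREA) if 0 else b
b=cv2.copyMakeBorder(b,0,0,0,720-b.shape[1],cv2.BORDER_CONSTANT)
cv2.imwrite(f"pics/{n}.png",np.vstack([a,b]))
s=status.state();print(s["tcp_pos"],s["time_s"],s["wrist_force"])
E
python3 look.py w3
```

```text
[ 659.4138525  -150.44379046  341.85371987] 12.875 [-0.53132362 -0.43039892 -0.38231369]
```

View pics/w3.png

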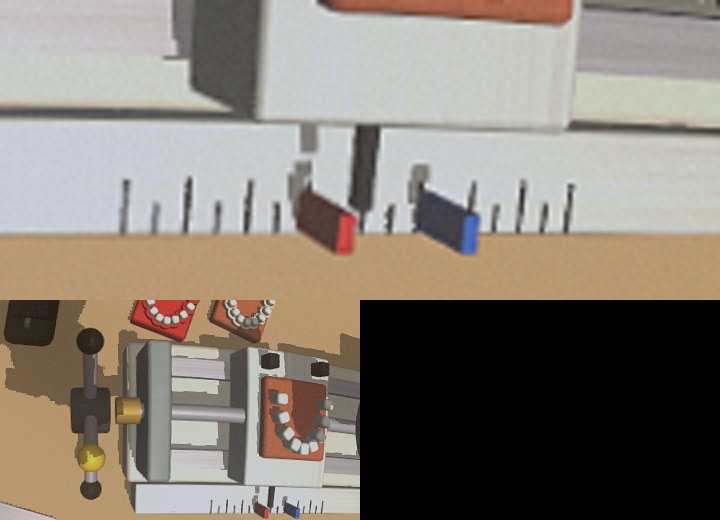

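Run:
```python
from h import *
f=load("w3")
for n,u,v,z in(("red",410+346/4,175+233/4,90),("blue",410+470/4,175+233/4,90),("ptr",410+360/4,175+207/4,91),("ptr root",410+367/4,175+130/4,91),("yel",230+91,20+158,180),("bk",230+90,20+41,169)):
    print(n,saw(fish(f,u,v,z)))
```

```text
red [106.  201.2  90. ]
blue [105.9 244.2  90. ]
ptr [ 98.2 204.4  91. ]
ptr root [ 76.1 204.1  91. ]
yel [ 38.3   2.2 180. ]
bk [-54.9   1.9 169. ]
```

Call:
play_rows([
  {"x":50,"y":0,"z":10,"rx":0,"ry":0,"rz":0,"fingers":0},
  {"x":49,"y":0,"z":10,"rx":0,"ry":0,"rz":0,"fingers":0},
  {"x":0,"y":50,"z":0,"rx":0,"ry":0,"rz":0,"fingers":0},
  {"x":0,"y":50,"z":0,"rx":0,"ry":0,"rz":0,"fingers":0},
  {"x":0,"y":50,"z":0,"rx":0,"ry":0,"rz":0,"fingers":0},
  {"x":0,"y":46,"z":0,"rx":0,"ry":0,"rz":0,"fingers":0},
  {"x":0,"y":0,"z":0,"rx":0,"ry":0,"rz":0,"fingers":0},
  {"x":0,"y":0,"z":0,"rx":0,"ry":0,"rz":0,"fingers":0},
])

```text
time_s: 13.88
tcp_pos: [758.8, 45.3, 362.8]
ee_rot: [-0.001, 0.035, 0.999, -0.0]
wrist_force: [-0.1, -0.8, 0.3]
gripper_width: -0.2
gripper_force: 0.0
```

```bash
cat > look2.py <<'E'
import sys
from bench import status, viewer
from h import *
n=sys.argv[1]
f=viewer.grab_frame("wrist"); np.savez(f"pics/{n}.npz",**f)
K,E=f["K"],f["extrinsics"];s=status.state();print(s["tcp_pos"],s["time_s"])
p=HUB+[92*np.cos(YAW)-203*np.sin(YAW),92*np.sin(YAW)+203*np.cos(YAW),-20];c=E[:3,:3]@p+E[:3,3]
r=np.arctan2(np.hypot(*c[:2]),c[2])*K[0,0]/np.hypot(*c[:2]);u,v=int(K[0,2]+c[0]*r),int(K[1,2]+c[1]*r);u0,v0=u-45,v-35;print(u0,v0)
cv2.imwrite(f"pics/{n}.png",cv2.resize(f["img"][v0:v0+70,u0:u0+90,::-1],None,fx=8,fy=8,interpolation=cv2.INTER_CUBIC))
E
python3 look2.py w4
```

```text
[758.9563152   44.34792684 363.01507191] 13.925
274 101
```

View pics/w4.png

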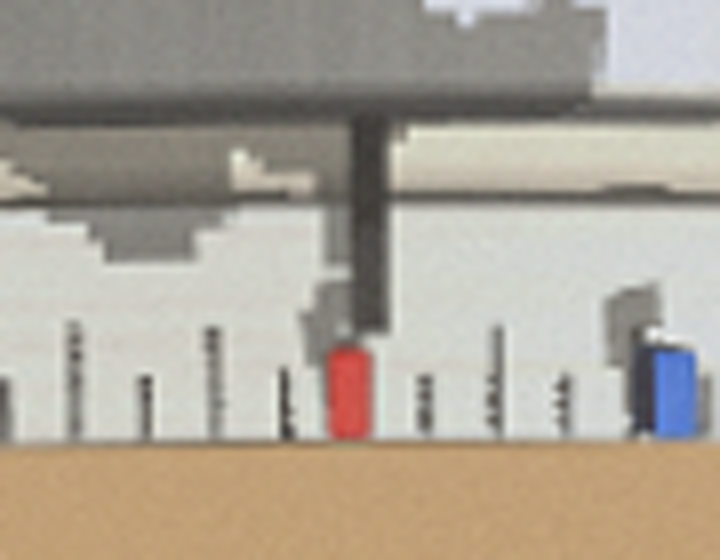

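Call:
play_rows([
  {"x":0,"y":-50,"z":0,"rx":0,"ry":0,"rz":0,"fingers":0},
  {"x":0,"y":-50,"z":0,"rx":0,"ry":0,"rz":0,"fingers":0},
  {"x":0,"y":-50,"z":0,"rx":0,"ry":0,"rz":0,"fingers":0},
  {"x":0,"y":-46,"z":0,"rx":0,"ry":0,"rz":0,"fingers":0},
  {"x":-50,"y":0,"z":-10,"rx":0,"ry":0,"rz":0,"fingers":0},
  {"x":-49,"y":0,"z":-10,"rx":0,"ry":0,"rz":0,"fingers":0},
  {"x":0,"y":0,"z":-30,"rx":0,"ry":0,"rz":0,"fingers":0},
  {"x":0,"y":0,"z":-40,"rx":0,"ry":0,"rz":0,"fingers":0},
  {"x":0,"y":0,"z":-40,"rx":0,"ry":0,"rz":0,"fingers":0},
  {"x":0,"y":0,"z":-30,"rx":0,"ry":0,"rz":0,"fingers":0},
  {"x":0,"y":0,"z":-18,"rx":0,"ry":0,"rz":0,"fingers":0},
  {"x":0,"y":0,"z":0,"rx":0,"ry":0,"rz":0,"fingers":0},
])

```text
time_s: 15.42
tcp_pos: [659.7, -150.9, 184.5]
ee_rot: [-0.001, 0.035, 0.999, 0.0]
wrist_force: [-0.0, 0.1, 0.4]
gripper_width: 0.0
gripper_force: 0.0
```

Call:
play_rows([
  {"x":-10,"y":0.6,"z":0,"rx":0,"ry":0,"rz":0,"fingers":0},
  {"x":-10,"y":0.6,"z":0,"rx":0,"ry":0,"rz":0,"fingers":0},
  {"x":-10,"y":0.6,"z":0,"rx":0,"ry":0,"rz":0,"fingers":0},
  {"x":-10,"y":0.6,"z":0,"rx":0,"ry":0,"rz":0,"fingers":0},
  {"x":-10,"y":0.6,"z":0,"rx":0,"ry":0,"rz":0,"fingers":0},
  {"x":-10,"y":0.6,"z":0,"rx":0,"ry":0,"rz":0,"fingers":0},
  {"x":-10,"y":0.6,"z":0,"rx":0,"ry":0,"rz":0,"fingers":0},
  {"x":-6,"y":0.6,"z":0,"rx":0,"ry":0,"rz":0,"fingers":0},
  {"x":-4,"y":0,"z":0,"rx":0,"ry":0,"rz":0,"fingers":0},
  {"x":0,"y":0,"z":0,"rx":0,"ry":0,"rz":0,"fingers":0},
])

```text
time_s: 16.68
tcp_pos: [580.2, -145.3, 185.0]
ee_rot: [-0.0, 0.035, 0.999, 0.0]
wrist_force: [1.9, 0.1, 0.1]
gripper_width: -0.2
gripper_force: 0.8
```

Call:
play_rows([
  {"x":4,"y":0,"z":10,"rx":0,"ry":0,"rz":0,"fingers":0},
  {"x":2,"y":0,"z":38,"rx":0,"ry":0,"rz":0,"fingers":0},
  {"x":24,"y":-1.6,"z":40,"rx":0,"ry":0,"rz":0,"fingers":0},
  {"x":25,"y":-1.6,"z":40,"rx":0,"ry":0,"rz":0,"fingers":0},
  {"x":25,"y":-1.6,"z":40,"rx":0,"ry":0,"rz":0,"fingers":0},
  {"x":50,"y":0,"z":10,"rx":0,"ry":0,"rz":0,"fingers":0},
  {"x":49,"y":0,"z":0,"rx":0,"ry":0,"rz":0,"fingers":0},
  {"x":0,"y":50,"z":0,"rx":0,"ry":0,"rz":0,"fingers":0},
  {"x":0,"y":50,"z":0,"rx":0,"ry":0,"rz":0,"fingers":0},
  {"x":0,"y":50,"z":0,"rx":0,"ry":0,"rz":0,"fingers":0},
  {"x":0,"y":46,"z":0,"rx":0,"ry":0,"rz":0,"fingers":0},
  {"x":0,"y":0,"z":0,"rx":0,"ry":0,"rz":0,"fingers":0},
])

```text
time_s: 18.18
tcp_pos: [759.8, 52.0, 362.7]
ee_rot: [-0.001, 0.031, 1.0, 0.0]
wrist_force: [0.5, -0.8, 0.3]
gripper_width: -0.1
gripper_force: 0.0
```

Call:
play_rows([
  {"x":0,"y":0,"z":0,"rx":0,"ry":0,"rz":0,"fingers":0},
  {"x":0,"y":0,"z":0,"rx":0,"ry":0,"rz":0,"fingers":0},
])

```text
time_s: 18.42
tcp_pos: [759.5, 43.8, 363.5]
ee_rot: [-0.0, 0.036, 0.999, -0.0]
wrist_force: [0.4, -0.9, -0.5]
gripper_width: -0.3
gripper_force: 0.0
```

```bash
python3 look2.py w5
```

```text
[759.50308311  43.87204867 363.48449509] 18.475
275 100
```

View pics/w5.png

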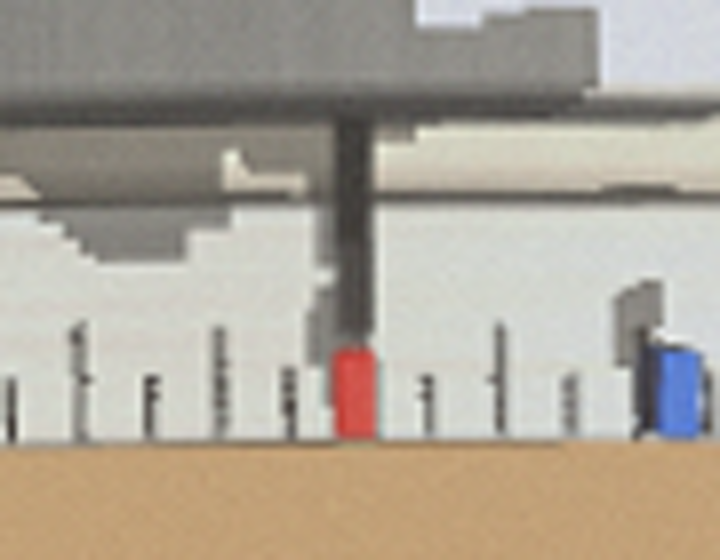

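```bash
python3 -c "
from bench import env;print(env.finish_job())"
```

```text
the job is handed in; nothing more can be done
None
```

The job is handed in: the wheel was turned about one turn in the negative direction, and the last wrist picture shows the pointer level with the red tab to about 0.3 mm. The arm was clear of everything at about 18.5 s; `finish_job` returned no verdict.

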